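# Find the loose conveyor bolt and hold its cap open

## Task

Switch the packing conveyor to service: push the red knob on its control box down, turn it clockwise all the way to the stop and let it spring back up. Then tap down on the heads of the three bolts on the foot flange, one after another, until you find the loose one, which sinks. Lift the cap of that bolt only by its red tab to about 60 degrees and finish while holding it there, ready for the spanner; leave the tape roll, wrench and jar alone.

Things in the scene. Friction and masses are not known exactly. Their poses are not given: they have to be found in the camera images.
- conveyor: Small green packing conveyor fixed to the bench: 400 mm long along its y, black belt 110 mm wide (top 67 mm above the bench, edges of the frame up to 64 mm) behind, and in front of it (towards the robot, its -x) a green foot flange 84 mm wide (x -34 to +50 mm) with its top 35 mm above the bench, carrying three bolt stations in a row along y. Origin on the bench top, in the middle of the row of bolts; x points away from the robot, y along the row, z up.
- station_a: The left (+y) bolt station on the flange (110 mm from the next), with its bolt and cap. Origin on the bolt's axis at bench height, axes as the conveyor's. The cap's hinge axis runs along the station's y, 35 mm beyond the bolt's axis (x = +35 mm) and 57 mm above the bench.
- bolt_a_top (a point): Centre of the top face of the left (+y) bolt's steel hex head (25 mm across the corners), 72 mm above the bench at the start. The head stands 12 mm proud of the shut cap, through a 30 mm square window in it, and can be tapped there.
- bolt_a (a joint): How far the left (+y) bolt has sunk, m: 0 at the start. Exactly one of the three bolts is loose (which one differs from run to run and cannot be seen): pushed down with about 4 N or more it sinks to a stop at 0.006 and stays sunk. The two tight ones do not move (under 1 mm).
- cap_a (a joint): Opening angle of the left (+y) cap, rad: 0 shut and level, stop at 1.4 (nearly upright, handle tab on top). It swings up and away from the robot about a hinge on its far side parallel to the station's y; a weak spring and its weight shut it when let go (about 1.5 N at the tab).
- cap_a_tab (a point): Grip point on the red handle tab of the left (+y) cap; moves with the cap. The yellow cap frame is 52 x 52 x 5 mm; the tab sticks out 45 mm from its near edge (towards the robot), 20 mm wide along the station's y and 10 mm thick, in free air beyond the flange. The point lies mid-width and mid-thickness, 90 mm from the hinge axis, 29 mm out from the frame's edge, 16 mm short of the tab's end; 57 mm above the bench when shut.
- station_b: The middle bolt station on the flange (110 mm from the next), with its bolt and cap. Origin on the bolt's axis at bench height, axes as the conveyor's. The cap's hinge axis runs along the station's y, 35 mm beyond the bolt's axis (x = +35 mm) and 57 mm above the bench.
- bolt_b_top (a point): Centre of the top face of the middle bolt's steel hex head (25 mm across the corners), 72 mm above the bench at the start. The head stands 12 mm proud of the shut cap, through a 30 mm square window in it, and can be tapped there.
- bolt_b (a joint): How far the middle bolt has sunk, m: 0 at the start. Exactly one of the three bolts is loose (which one differs from run to run and cannot be seen): pushed down with about 4 N or more it sinks to a stop at 0.006 and stays sunk. The two tight ones do not move (under 1 mm).
- cap_b (a joint): Opening angle of the middle cap, rad: 0 shut and level, stop at 1.4 (nearly upright, handle tab on top). It swings up and away from the robot about a hinge on its far side parallel to the station's y; a weak spring and its weight shut it when let go (about 1.5 N at the tab).
- cap_b_tab (a point): Grip point on the red handle tab of the middle cap; moves with the cap. The yellow cap frame is 52 x 52 x 5 mm; the tab sticks out 45 mm from its near edge (towards the robot), 20 mm wide along the station's y and 10 mm thick, in free air beyond the flange. The point lies mid-width and mid-thickness, 90 mm from the hinge axis, 29 mm out from the frame's edge, 16 mm short of the tab's end; 57 mm above the bench when shut.
- station_c: The right (-y) bolt station on the flange (110 mm from the next), with its bolt and cap. Origin on the bolt's axis at bench height, axes as the conveyor's. The cap's hinge axis runs along the station's y, 35 mm beyond the bolt's axis (x = +35 mm) and 57 mm above the bench.
- bolt_c_top (a point): Centre of the top face of the right (-y) bolt's steel hex head (25 mm across the corners), 72 mm above the bench at the start. The head stands 12 mm proud of the shut cap, through a 30 mm square window in it, and can be tapped there.
- bolt_c (a joint): How far the right (-y) bolt has sunk, m: 0 at the start. Exactly one of the three bolts is loose (which one differs from run to run and cannot be seen): pushed down with about 4 N or more it sinks to a stop at 0.006 and stays sunk. The two tight ones do not move (under 1 mm).
- cap_c (a joint): Opening angle of the right (-y) cap, rad: 0 shut and level, stop at 1.4 (nearly upright, handle tab on top). It swings up and away from the robot about a hinge on its far side parallel to the station's y; a weak spring and its weight shut it when let go (about 1.5 N at the tab).
- cap_c_tab (a point): Grip point on the red handle tab of the right (-y) cap; moves with the cap. The yellow cap frame is 52 x 52 x 5 mm; the tab sticks out 45 mm from its near edge (towards the robot), 20 mm wide along the station's y and 10 mm thick, in free air beyond the flange. The point lies mid-width and mid-thickness, 90 mm from the hinge axis, 29 mm out from the frame's edge, 16 mm short of the tab's end; 57 mm above the bench when shut.
- selector_base: Grey control box with a yellow face plate fixed to the bench, 110 x 110 x 57 mm, carrying the red stop-release knob in the middle of its top. Origin at the centre of its underside; its x is the direction of the knob's grip bar at the start, z up.
- selector_grip (a point): On the knob's axis, 94 mm above the bench when up, mid-length of its red grip bar (42 mm long, 12 mm wide, from 74 to 104 mm above the bench), which stands on a black disc of 50 mm diameter (its top 74 mm above the bench). Moves down and turns with the knob; at turn 0 the bar lies along the box's x.
- selector_push (a joint): How far the knob is pushed down, m: 0 up, 0.007 fully in. Sprung: 2.5 N to start, 7.5 N fully in; springs back when let go, if the key inside lets it.
- selector_turn (a joint): Knob angle, rad: 0 at run (start), 1.25 at the end stop (service), growing clockwise seen from above; stays where it is left. A key inside blocks turning from about 0.15 on unless the knob is pushed in by at least 5 mm, and lets it spring up again only beyond about 1.05. Turning needs little torque (0.03 N m).
- tape_roll: Bystander: blue tape roll lying on the belt, 84 mm diameter, 24 mm high. Origin at the centre of its underside.
- wrench: Bystander: steel wrench about 170 mm long lying on the bench to the right of the conveyor. Origin at its underside, on its length.
- jar: Bystander: jar with a green lid, 60 mm diameter, 85 mm high, on the bench behind the control box. Origin at the centre of its underside.
There are look-alikes about, which are no part of the job. There is more than one size of the selector_base; the one meant has the size given above.

How it is judged:
By the outcome, as a careful person would: the job done as asked, in the order asked, and still so for the second after the job is handed in, while the arm keeps its last pose, push and grip.
It also fails if it takes over 67 s, if anything falls off the work surface, if the arm or the gripper's body presses on something with over 40 N, if the wrist force passes 120 N, or if a joint passes its speed limit or range.

## Robot

A 6-joint arm with a two-finger parallel gripper is mounted at the origin on the work surface. World frame = base frame: x ahead of the robot, y to its left, z up, the work surface at z = 0. Lengths are in m, angles in rad, forces in N, time in s.
With the tool pointing down it reaches from about 0.25 to 0.775 m from the base axis. Payload 4 kg.
Tool frame: the origin (TCP) lies at the very end of the fingers, on their centre line; the grasp point (between the pads) lies 19 mm behind it (robot.pinch_z is the distance from the TCP to the grasp point, in m); z points along the fingers, y is the line along which they close (so a half turn about z gives the same grasp; the last joint's range is limited). The gripper opens to 94 mm and grips with 3 to 60 N. Pads are 16 mm wide; open, the fingers measure 119 mm over their backs; the gripper's body (75 mm by 177 mm) begins 78 mm behind the grasp point.
Start: joints at [1.155, 0.087, 1.371, -0, 1.684, -0.103], TCP at [0.169, 0.523, 0.184] pointing down, gripper open.
Joint ranges: [-3.1, 3.1], [-0.76, 2.03], [0.27, 2.55], [-1.08, 4.22], [0.17, 2.65], [-2.57, 2.57]. Speed limits (rad/s): [2.79, 2.79, 3.14, 3.14, 3.14, 3.14].

## Interface

Orientations are given as [roll, pitch, yaw] about the fixed x, y, z axes, in that order (R = Rz(yaw) Ry(pitch) Rx(roll)).
In Python, from bench import robot gives the robot as it stands.
- The arm moves only by the tool arm_command, never from a script. Its argument "targets" is one flat list of numbers, 7 for each row, row after row: the turn, a rotation vector about the tool's x, y, z in degrees, then the shift along the tool's x, y, z in mm, then the closure, from -1 (fully open) to 1 (shut). In form: [ax, ay, az, x, y, z, hand, ax, ay, az, x, y, z, hand, ...]. A call has 1 to 20 rows; each row is the pose to reach, as a shift and turn from the pose commanded when the call began, along the tool's axes at that moment; what a row does not reach only later rows make up. A row lasts 1/10 s, in which the tool goes at most 50 mm and 8.59 degrees, less where a joint would pass 70% of its speed; a pose out of reach is approached as far as the arm can. A call with a gripper value outside its range is refused whole. The fingers move at their own pace and stop on an object; the grip force is fixed at half the most. Time passes only in rows, so rows that repeat a pose let the fingers close. It gives the time, the measured TCP pose, the force, the opening and the grip force at its end, in the units of the state.
- robot.get_obs(): the state, without advancing time (a new reading comes with each control period).
- robot.snapshot(name): name is "side" or "top"; returns a dict with "color" (420x560x3 uint8, red, green, blue), "range_z" (420x560 float32, m along the optical axis (not along the pixel's ray), 0 where there is no reading), "fx", "fy", "cx", "cy" (pixels), "T" (4x4, takes a point from camera to world coordinates). Camera axes: x right, y down, z forward; pixel columns grow to the right and rows downward; lengths in m; the calibration is good to about 2 mm. A picture is of the moment at which its call begins.
- robot.close_job(): hands the job in; it is judged then, once.
The state is a dict: "time": time; "joint_positions": joint angles; "qvel": joint speeds; "joint_torque": joint torques, N m; "tool_pos": TCP position; "ee_rot": TCP orientation; "wrist_force": force on the tool from outside, world axes, zero at the start; "wrist_torque": the same for the moment, N m; "width": finger opening in m; "finger_force": force on a finger pad.
Only numpy, scipy, OpenCV 4.12 (cv2) and the standard library are available. Lean on these libraries where they do the work, as an engineer would, in place of code of your own. Each camera call takes 0.05 s, during which the arm holds its last target. There are 200 camera calls.

## Working session

There is one attempt and no reset: what is moved stays moved. The work goes in short steps, Python scripts to look and compute and a tool call to move; the robot and the scene stay as the last step left them, time stands still between calls to the robot, and variables do not carry over. Pictures are saved under pics/ and viewed, at most 10 in all, crops included, and the job is handed in when it is done.

Besides the shell and the picture viewer there is one more tool, called by a JSON object that holds its "name" and its "arguments", one argument or row to a line. arm_command: Moves the arm, as the interface text tells. Its arguments: {"type":"object","properties":{"targets":{"type":"array"}},"required":["targets"]}

```bash
mkdir -p pics; cat > h.py <<'E'
import numpy as np, cv2
from bench import robot
def snap(n):
    s=robot.snapshot(n); return s
def save(s,f,crop=None,k=1):
    im=s["color"][:,:,::-1]
    if crop: u0,u1,v0,v1=crop; im=im[v0:v1,u0:u1]
    cv2.imwrite("pics/"+f,cv2.resize(im,None,fx=k,fy=k,interpolation=cv2.INTER_CUBIC))
def cloud(s):
    z=s["range_z"]; v,u=np.indices(z.shape)
    P=np.stack([(u-s["cx"])/s["fx"]*z,(v-s["cy"])/s["fy"]*z,z],-1)
    W=P@s["T"][:3,:3].T+s["T"][:3,3]; W[z==0]=np.nan
    return W
E
python3 - <<'E'
from h import *
o=robot.get_obs();print({k:np.round(v,3) for k,v in o.items()})
for n in("top","side"):
    s=snap(n); save(s,n+"1.png"); np.savez(n+".npz",**s); print(n,s["fx"],np.round(s["T"],3).tolist())
E
```

```text
{'time': np.float64(0.0), 'joint_positions': array([ 1.155,  0.088,  1.372, -0.   ,  1.684, -0.103]), 'qvel': array([ 0.001, -0.001,  0.001,  0.002, -0.001,  0.001]), 'joint_torque': array([ 0.0000e+00, -3.4018e+01, -3.0243e+01,  7.2000e-02,  3.3000e-02,
       -0.0000e+00]), 'tool_pos': array([0.169, 0.523, 0.183]), 'ee_rot': array([-3.139, -0.   ,  2.829]), 'wrist_force': array([-0.483, -1.003,  0.053]), 'wrist_torque': array([ 0.038, -0.004, -0.053]), 'finger_force': np.float64(0.0), 'width': np.float64(0.094)}
top 418.0811099530215 [[-0.014, -0.998, 0.057, 0.457], [-1.0, 0.013, -0.006, -0.019], [0.005, -0.057, -0.998, 1.299], [0.0, 0.0, 0.0, 1.0]]
side 514.7962795316682 [[0.977, -0.148, 0.156, 0.289], [-0.215, -0.625, 0.751, -1.155], [-0.014, -0.766, -0.642, 1.053], [0.0, 0.0, 0.0, 1.0]]
```

View pics/top1.png

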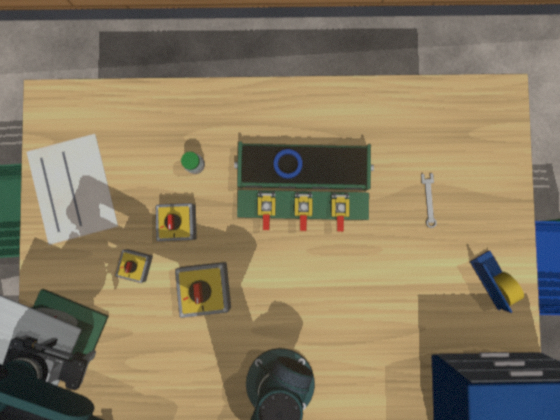

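View pics/side1.png

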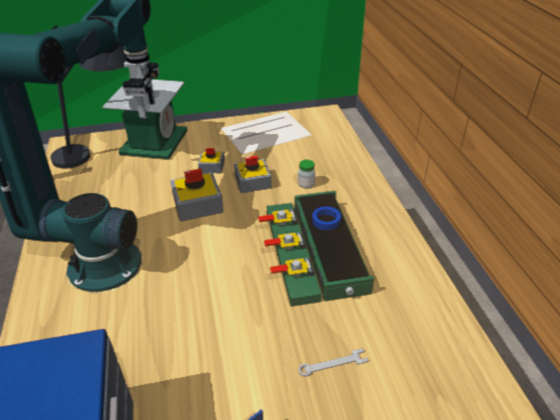

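Top view: three look-alike boxes with knobs, at px (175,222), (133,266) and (202,290). The jar (191,160) stands behind the first. The conveyor is at (303,180), with tabs at (266,222), (303,222) and (340,222). I'll choose the box by size and height.

```bash
python3 - <<'E'
from h import *
s=dict(np.load("top.npz")); s={k:(v if v.ndim else float(v)) for k,v in s.items()}
W=cloud(s); C=s["color"].astype(int); hsv=cv2.cvtColor(s["color"],cv2.COLOR_RGB2HSV)
H,S,V=[hsv[...,i].astype(int) for i in range(3)]
red=((H<6)|(H>174))&(S>150)&(V>80)
def rep(n,m):
    P=W[m]; P=P[~np.isnan(P[:,0])]; r=cv2.minAreaRect((P[:,:2]*1000).astype(np.float32)); print(n,len(P),"z",np.round(np.percentile(P[:,2],[5,50,95]),3),"med",np.round(np.median(P,0),3),"rect mm/deg",np.round(r[0],1),np.round(r[1],1),round(r[2],1))
uu=np.indices(H.shape)
for n,(u,v,h) in dict(A=(175,222,28),B=(133,266,24),C=(202,290,34)).items():
    w=(abs(uu[1]-u)<h)&(abs(uu[0]-v)<h)
    Z=W[...,2]
    rep(n+" box",w&(Z>0.025)); rep(n+" top",w&(Z>0.045)&(Z<.066)) ; rep(n+" bar",w&(Z>0.03)&red)
for n,u in zip("abc",(266,303,340)):
    w=(abs(uu[1]-u)<14)&(uu[0]>195)&(uu[0]<235)
    rep(n+" tab",w&red&(W[...,2]>.03)); 
    rep(n+" yel",w&(H>20)&(H<32)&(S>150)&(W[...,2]>.045))
    rep(n+" bolt",w&(W[...,2]>.066))
w=(uu[1]>225)&(uu[1]<380)&(uu[0]>130)&(uu[0]<240)
rep("conv",w&(W[...,2]>.02)); rep("frame",w&(W[...,2]>.05)&(uu[0]<187))
save(s,"c1.png",(110,240,190,325),5)
E
```

```text
A box 1419 z [0.05  0.057 0.094] med [0.491 0.3   0.057] rect mm/deg [492.8 306.2] [109.7 110.8] 1.6
A top 1138 z [0.051 0.057 0.061] med [0.491 0.3   0.057] rect mm/deg [492.8 306.3] [109.7 110.4] 1.4
A bar 58 z [0.073 0.103 0.107] med [0.494 0.304 0.103] rect mm/deg [491.2 311. ] [37.2 22.1] 0.2
B box 838 z [0.035 0.043 0.072] med [0.364 0.43  0.043] rect mm/deg [363.1 434.7] [85.7 84.5] 75.3
B top 209 z [0.045 0.047 0.06 ] med [0.363 0.428 0.047] rect mm/deg [364.1 434.3] [78.6 79. ] 76.1
B bar 27 z [0.073 0.08  0.083] med [0.365 0.433 0.08 ] rect mm/deg [364.2 434.6] [ 7.3 26.1] 77.7
C box 2592 z [0.064 0.074 0.124] med [0.296 0.216 0.074] rect mm/deg [292.4 222.9] [144.7 144.9] 5.7
C top 92 z [0.046 0.059 0.066] med [0.329 0.157 0.059] rect mm/deg [292.3 223. ] [144.7 144.8] 5.6
C bar 56 z [0.132 0.136 0.139] med [0.297 0.224 0.136] rect mm/deg [294.2 222.5] [46.5 13.7] 0.7
a tab 78 z [0.059 0.063 0.067] med [0.489 0.033 0.063] rect mm/deg [487.1  33.8] [15.1 41.5] 89.5
a yel 168 z [0.057 0.06  0.064] med [0.538 0.032 0.06 ] rect mm/deg [536.   31.9] [47.7 50.8] 89.5
a bolt 54 z
[... 212 characters left out ...]
  0.064] med [ 0.538 -0.078  0.06 ] rect mm/deg [533.2 -78. ] [48.  53.9] 88.8
b bolt 51 z [0.067 0.072 0.076] med [ 0.532 -0.077  0.072] rect mm/deg [506.1 -77.1] [17.8 76.7] 89.2
c tab 73 z [0.058 0.063 0.067] med [ 0.481 -0.186  0.063] rect mm/deg [ 479.7 -185.1] [15.3 38.5] 89.1
c yel 161 z [0.056 0.06  0.065] med [ 0.535 -0.188  0.06 ] rect mm/deg [ 530.2 -187.9] [48.7 50.7] 89.3
c bolt 64 z [0.067 0.071 0.076] med [ 0.528 -0.186  0.071] rect mm/deg [ 502.5 -186.2] [26.2 84.5] 81.2
conv 9797 z [0.033 0.064 0.073] med [ 0.609 -0.08   0.064] rect mm/deg [592.7 -79.8] [421.5 262. ] 87.9
frame 5419 z [0.052 0.067 0.089] med [ 0.654 -0.08   0.067] rect mm/deg [658.6 -81.9] [418.2 135.1] 88.7
```

View pics/c1.png

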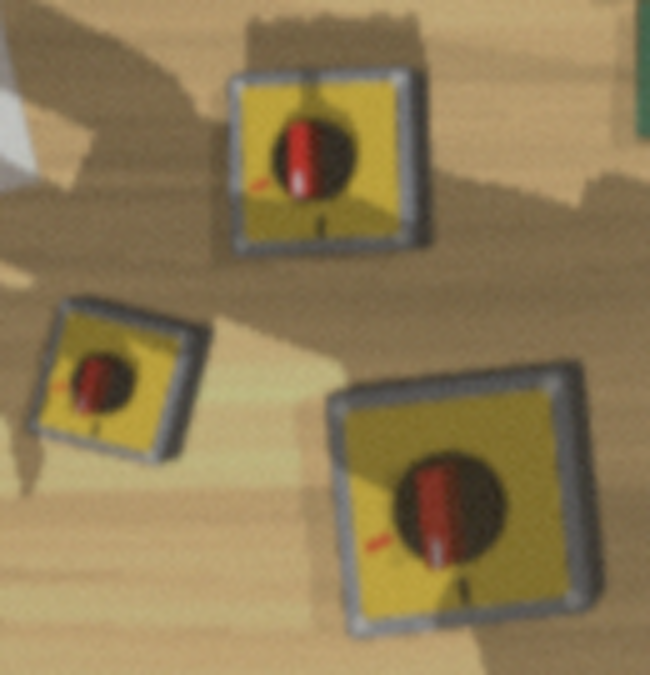

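The chosen box is the one at px (175,222): it measures 110 x 110 mm with its top at 57 mm, and its bar points along the box's x. B measures 85 mm and C 145 mm. Next I go above it.

```bash
cat >> h.py <<'E'
from scipy.spatial.transform import Rotation as Ro
def rel(p,rpy_deg):
    o=robot.get_obs(); R0=Ro.from_euler("xyz",o["ee_rot"]); R1=Ro.from_euler("xyz",rpy_deg,degrees=True)
    print("t",round(float(o["time"]),1),"pos",np.round(o["tool_pos"],4),"rpy",np.round(np.degrees(o["ee_rot"]),1),"F",np.round(o["wrist_force"],1))
    print("rot",np.round((R0.inv()*R1).as_rotvec(degrees=True),1),"shift",np.round(R0.inv().apply(np.array(p)-o["tool_pos"])*1000,1))
E
python3 -c "
from h import *
rel([.493,.306,.150],[180,0,181.5])"
```

```text
t 0.1 pos [0.169  0.5228 0.1829] rpy [-179.9   -0.   162.1] F [ 0.3 -0.4  0.2]
rot [ -0.1  -0.  -19.4] shift [-375.  -106.6   33.1]
```

{"name": "arm_command", "arguments": {
  "targets": [0, 0, -19.4, -375, -106.6, 0, -1, 0, 0, -19.4, -375, -106.6, 0, -1, 0, 0, -19.4, -375, -106.6, 0, -1, 0, 0, -19.4, -375, -106.6, 0, -1, 0, 0, -19.4, -375, -106.6, 0, -1, 0, 0, -19.4, -375, -106.6, 0, -1, 0, 0, -19.4, -375, -106.6, 0, -1, 0, 0, -19.4, -375, -106.6, 0, -1, 0, 0, -19.4, -375, -106.6, 33, -1, 0, 0, -19.4, -375, -106.6, 33, -1, 0, 0, -19.4, -375, -106.6, 33, -1, 0, 0, -19.4, -375, -106.6, 33, -1]
}}

```text
time: 1.3
tool_pos: [0.493, 0.3075, 0.1523]
ee_rot: [3.141, 0.001, -3.114]
wrist_force: [-0.2, -0.1, 1.4]
width: 0.0937
finger_force: 0.0
```

```bash
python3 -c "
from h import *
rel([.493,.306,.077],[180,0,181.5])
s=snap('side');save(s,'s2.png',(190,350,90,230),4)"
```

```text
t 1.3 pos [0.493  0.3075 0.1523] rpy [ 1.800e+02  1.000e-01 -1.784e+02] F [-0.2 -0.1  1.4]
rot [0.1 0.1 0.1] shift [ 0.1 -1.6 75.3]
```

View pics/s2.png

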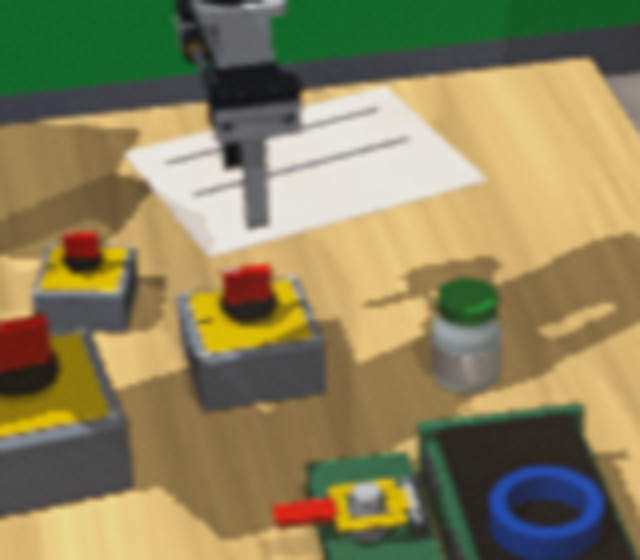

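The gripper (px 255,200 in the crop) is above the chosen knob (250,290), with its fingers either side of the bar. I'll descend and grip.

{"name": "arm_command", "arguments": {
  "targets": [0, 0, 0, 0, 0, 30, -1, 0, 0, 0, 0, 0, 60, -1, 0, 0, 0, 0, 0, 74, -1, 0, 0, 0, 0, 0, 74, -1, 0, 0, 0, 0, 0, 74, 0.5, 0, 0, 0, 0, 0, 74, 1, 0, 0, 0, 0, 0, 74, 1, 0, 0, 0, 0, 0, 74, 1, 0, 0, 0, 0, 0, 74, 1, 0, 0, 0, 0, 0, 74, 1, 0, 0, 0, 0, 0, 74, 1, 0, 0, 0, 0, 0, 74, 1]
}}

```text
time: 2.55
tool_pos: [0.4932, 0.3065, 0.0769]
ee_rot: [3.142, -0.0, -3.116]
wrist_force: [0.8, 0.8, 1.4]
width: 0.0337
finger_force: 0.0
```

{"name": "arm_command", "arguments": {
  "targets": [0, 0, 0, 0, 0, 0, 1, 0, 0, 0, 0, 0, 0, 1, 0, 0, 0, 0, 0, 0, 1, 0, 0, 0, 0, 0, 0, 1, 0, 0, 0, 0, 0, 0, 1, 0, 0, 0, 0, 0, 0, 1, 0, 0, 0, 0, 0, 0, 1]
}}

```text
time: 3.25
tool_pos: [0.4932, 0.3084, 0.077]
ee_rot: [3.138, 0.0, -3.115]
wrist_force: [1.0, 5.5, -1.9]
width: 0.0114
finger_force: 30.0
```

{"name": "arm_command", "arguments": {
  "targets": [0, 0, 0, 0, 2, 3, 1, 0, 0, 0, 0, 2, 6, 1, 0, 0, 0, 0, 2, 8, 1, 0, 0, 0, 0, 2, 8, 1, 0, 0, 0, 0, 2, 8, 1]
}}

```text
time: 3.75
tool_pos: [0.4934, 0.3086, 0.0702]
ee_rot: [3.141, 0.001, -3.116]
wrist_force: [-2.7, 0.4, 5.5]
width: 0.0113
finger_force: 30.0
```

{"name": "arm_command", "arguments": {
  "targets": [0, 0, 0, 0, 0, 2, 1, 0, 0, 8, 0, 0, 2, 1, 0, 0, 16, 0, 0, 2, 1, 0, 0, 24, 0, 0, 2, 1, 0, 0, 32, 0, 0, 2, 1, 0, 0, 40, 0, 0, 2, 1, 0, 0, 48, 0, 0, 2, 1, 0, 0, 56, 0, 0, 2, 1, 0, 0, 62, 0, 0, 2, 1, 0, 0, 67, 0, 0, 2, 1, 0, 0, 70, 0, 0, 2, 1, 0, 0, 72, 0, 0, 2, 1, 0, 0, 74, 0, 0, 2, 1, 0, 0, 74, 0, 0, 2, 1]
}}

```text
time: 5.15
tool_pos: [0.4918, 0.3063, 0.0698]
ee_rot: [-3.138, 0.003, 1.876]
wrist_force: [-8.8, -6.0, 15.9]
width: 0.0114
finger_force: 30.3
```

```bash
python3 -c "
from h import *
rel([.493,.306,.077],[180,0,181.5])
o=robot.get_obs();print(o['wrist_torque'],o['joint_positions'])"
```

```text
t 5.2 pos [0.4918 0.3063 0.0698] rpy [-179.8    0.2  107.5] F [-8.8 -6.  15.9]
rot [ -0.3   0.  -74. ] shift [-0.7  1.  -7.2]
[-1.1892899   1.76906873  0.16910989] [ 0.46092242  0.2039921   1.46731516 -0.0025671   1.4741198   0.15622906]
```

{"name": "arm_command", "arguments": {
  "targets": [0, 0, 2, 0, 0, 0, 1, 0, 0, 2, 0, 0, -4, 1, 0, 0, 2, 0, 0, -8, 1, 0, 0, 2, 0, 0, -8, 0, 0, 0, 2, 0, 0, -8, -1, 0, 0, 2, 0, 0, -8, -1, 0, 0, 2, 0, 0, -8, -1, 0, 0, 2, 0, 0, -8, -1, 0, 0, 2, 0, 0, -30, -1, 0, 0, 2, 0, 0, -70, -1, 0, 0, 2, 0, 0, -110, -1, 0, 0, 2, 150, 0, -110, -1, 0, 0, 2, 150, 0, -110, -1, 0, 0, 2, 150, 0, -110, -1, 0, 0, 2, 150, 0, -110, -1, 0, 0, 2, 150, 0, -110, -1]
}}

```text
time: 6.75
tool_pos: [0.4475, 0.4523, 0.1763]
ee_rot: [-3.141, 0.001, 1.843]
wrist_force: [0.2, -0.7, -0.3]
width: 0.094
finger_force: 0.0
```

```bash
python3 -c "
from h import *
rel([.535,.032,.12],[180,0,90])
s=snap('top');save(s,'t3.png',(140,270,180,260),6)
W=cloud(s);hsv=cv2.cvtColor(s['color'],cv2.COLOR_RGB2HSV);u=np.indices(W.shape[:2])
m=(abs(u[1]-175)<26)&(abs(u[0]-222)<26)&(W[...,2]>.085)&(W[...,2]<.12)
P=W[m];print(len(P),np.median(P,0),np.percentile(P[:,2],[50,90]),cv2.minAreaRect((P[:,:2]*1000).astype(np.float32)))
"
```

```text
t 6.8 pos [0.4475 0.4523 0.1763] rpy [-1.800e+02  1.000e-01  1.056e+02] F [ 0.2 -0.7 -0.3]
rot [-0.   0.1 15.6] shift [-428.3  -28.8   56.8]
79 [0.49253117 0.30493885 0.10336463] [0.10336463 0.10719098] ((492.9135437011719, 306.6023864746094), (12.775619506835938, 41.60617446899414), 20.212173461914062)
```

View pics/t3.png

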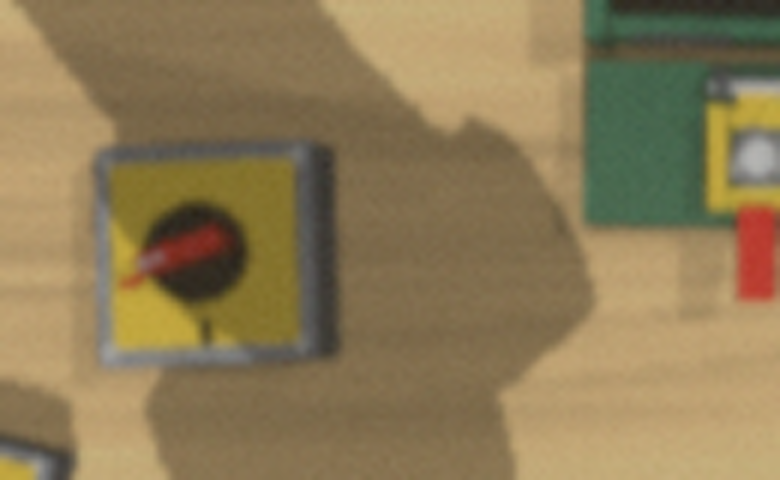

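The knob is turned about 71° onto the service mark, and its top is back at 0.104 m, so it sprang up. Next I tap bolt a with the fingers shut.

```bash
python3 -c "
from h import *
rel([.534,.0315,.10],[180,0,178.5])"
```

```text
t 6.8 pos [0.4482 0.4513 0.1766] rpy [-1.800e+02  1.000e-01  1.055e+02] F [ 0.  -0.5 -0.3]
rot [ -0.1   0.  -73. ] shift [-427.4  -29.5   77. ]
```

{"name": "arm_command", "arguments": {
  "targets": [0, 0, -73, -427, -29.5, 0, 1, 0, 0, -73, -427, -29.5, 0, 1, 0, 0, -73, -427, -29.5, 0, 1, 0, 0, -73, -427, -29.5, 0, 1, 0, 0, -73, -427, -29.5, 0, 1, 0, 0, -73, -427, -29.5, 0, 1, 0, 0, -73, -427, -29.5, 0, 1, 0, 0, -73, -427, -29.5, 0, 1, 0, 0, -73, -427, -29.5, 0, 1, 0, 0, -73, -427, -29.5, 0, 1, 0, 0, -73, -427, -29.5, 0, 1, 0, 0, -73, -427, -29.5, 0, 1, 0, 0, -73, -427, -29.5, 77, 1, 0, 0, -73, -427, -29.5, 77, 1, 0, 0, -73, -427, -29.5, 77, 1, 0, 0, -73, -427, -29.5, 77, 1, 0, 0, -73, -427, -29.5, 77, 1]
}}

```text
time: 8.5
tool_pos: [0.5352, 0.0327, 0.1025]
ee_rot: [3.142, 0.004, 3.116]
wrist_force: [-0.4, -0.3, -0.4]
width: 0.0003
finger_force: 0.0
```

```bash
python3 -c "
from h import *
rel([.534,.0315,.07],[180,0,178.5])
s=snap('side');save(s,'s4.png',(240,380,170,310),4)"
```

```text
t 8.5 pos [0.5352 0.0327 0.1025] rpy [180.    0.2 178.5] F [-0.4 -0.3 -0.4]
rot [0.  0.2 0. ] shift [ 1.3 -1.2 32.5]
```

View pics/s4.png

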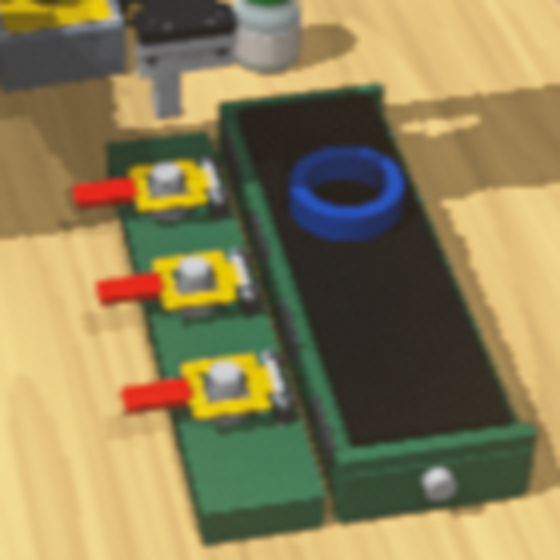

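The shut fingers (px 168,110) are straight above bolt a (167,175). Tap.

{"name": "arm_command", "arguments": {
  "targets": [0, 0, 0, 0, 0, 20, 1, 0, 0, 0, 0, 0, 26, 1, 0, 0, 0, 0, 0, 29, 1, 0, 0, 0, 0, 0, 31, 1, 0, 0, 0, 0, 0, 31, 1, 0, 0, 0, 0, 0, 31, 1]
}}

```text
time: 9.15
tool_pos: [0.5341, 0.0322, 0.0696]
ee_rot: [3.142, 0.001, 3.115]
wrist_force: [-0.7, -0.2, 0.5]
width: 0.0006
finger_force: 0.0
```

{"name": "arm_command", "arguments": {
  "targets": [0, 0, 0, 0, 0, 1, 1, 0, 0, 0, 0, 0, 2, 1, 0, 0, 0, 0, 0, 2, 1]
}}

```text
time: 9.45
tool_pos: [0.5336, 0.0322, 0.0669]
ee_rot: [3.142, -0.0, 3.115]
wrist_force: [0.6, 0.3, -0.5]
width: 0.0004
finger_force: 0.0
```

```bash
python3 -c "
from h import *
s=snap('side');t=snap('top')
a=s['color'][190:270,240:330,::-1];b=t['color'][180:240,230:330,::-1]
a=cv2.resize(a,(540,480),interpolation=cv2.INTER_CUBIC)
cv2.imwrite('pics/s5.png',a)
print(robot.get_obs()['wrist_force'],robot.get_obs()['tool_pos'])"
```

```text
[0.19649856 0.17465383 0.09312689] [0.53363063 0.03217902 0.06693222]
```

View pics/s5.png

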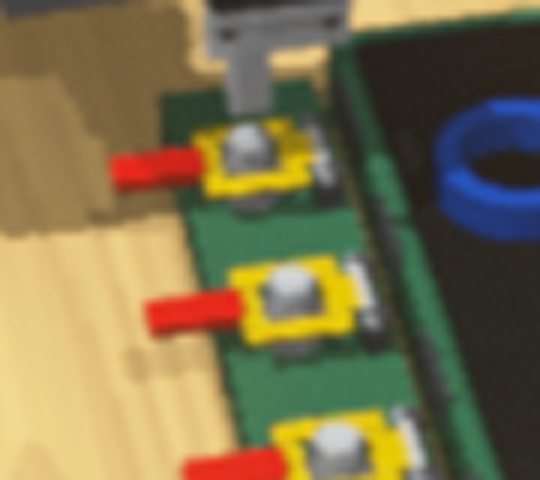

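```bash
python3 -c "
from h import *
for n in ('side','top'):
    s=snap(n);W=cloud(s);T=np.linalg.inv(s['T']);o=robot.get_obs()
    for p in (o['tool_pos'],[.534,.0315,.072],[.534,.0315,.066],[.531,-.0775,.072]):
        q=T[:3,:3]@p+T[:3,3];print(n,np.round(p,3),round(s['fx']*q[0]/q[2]+s['cx'],1),round(s['fy']*q[1]/q[2]+s['cy'],1))
    if n=='side':
        for v in range(200,220,2): print(v,[tuple(np.round(W[v,u]*1000).astype(int)) for u in (278,281,284)])
        print('b')
        for v in range(232,246,2): print(v,[tuple(np.round(W[v,u]*1000).astype(int)) for u in (285,288,291)])
"
```

```text
side [0.534 0.032 0.067] 281.4 213.9
side [0.534 0.032 0.072] 281.6 212.7
side [0.534 0.032 0.066] 281.6 214.3
side [ 0.531 -0.078  0.072] 288.7 236.2
200 [(np.int64(526), np.int64(40), np.int64(116)), (np.int64(531), np.int64(22), np.int64(129)), (np.int64(540), np.int64(23), np.int64(126))]
202 [(np.int64(525), np.int64(37), np.int64(111)), (np.int64(532), np.int64(25), np.int64(119)), (np.int64(539), np.int64(19), np.int64(121))]
204 [(np.int64(524), np.int64(35), np.int64(104)), (np.int64(531), np.int64(21), np.int64(114)), (np.int64(539), np.int64(19), np.int64(114))]
206 [(np.int64(525), np.int64(40), np.int64(93)), (np.int64(530), np.int64(17), np.int64(110)), (np.int64(539), np.int64(20), np.int64(106))]
208 [(np.int64(537), np.int64(99), np.int64(38)), (np.int64(530), np.int64(17), np.int64(102)), (np.int64(539), np.int64(20), np.int64(98))]
210 [(np.int64(536), np.int64(95), np.int64(32)), (np.int64(544), np.int64(87), np.int64(37)), (np.int64(548), np.int64(59), np.int64(59))]
212 [(np.int64(527), np.int64(53), np.int64(59)), (np.int64(533), np.int64(34), np.int64(73)), (n
[... 912 characters left out ...]
), np.int64(-81), np.int64(70)), (np.int64(527), np.int64(-85), np.int64(72)), (np.int64(536), np.int64(-87), np.int64(72))]
240 [(np.int64(520), np.int64(-80), np.int64(62)), (np.int64(527), np.int64(-88), np.int64(67)), (np.int64(536), np.int64(-86), np.int64(64))]
242 [(np.int64(520), np.int64(-78), np.int64(52)), (np.int64(526), np.int64(-89), np.int64(60)), (np.int64(536), np.int64(-84), np.int64(54))]
244 [(np.int64(516), np.int64(-96), np.int64(61)), (np.int64(526), np.int64(-91), np.int64(55)), (np.int64(533), np.int64(-99), np.int64(60))]
top [0.534 0.032 0.067] 265.8 206.1
top [0.534 0.032 0.072] 266.0 205.9
top [0.534 0.032 0.066] 266.1 206.1
top [ 0.531 -0.078  0.072] 303.1 206.5
```

```bash
python3 -c "
from h import *
print(robot.pinch_z, [a for a in dir(robot) if a[0]!='_'])
s=robot.snapshot('side');T=np.linalg.inv(s['T'])
def pr(p):
    q=T[:3,:3]@np.array(p)+T[:3,3];return np.round([s['fx']*q[0]/q[2]+s['cx'],s['fy']*q[1]/q[2]+s['cy']],1)
print('s2 obs tip ~(254.5,146)',[(y,pr([.493,y,.1523])) for y in (.25,.26)],[(y,pr([.493,y,.18])) for y in (.25,.26)])
s0=np.load('side.npz');W=cloud({k:(v if v.ndim else float(v)) for k,v in s0.items()})
m=(abs(W[...,0]-.169)<.05)&(abs(W[...,1]-.523)<.09)&(W[...,2]>.12)&(W[...,2]<.3)
print('t0 z low',np.sort(W[m][:,2])[:12]); v,u=np.where(m); k=np.argsort(-v)[:8]; print([(u[i],v[i],np.round(W[v[i],u[i]],3)) for i in k])
# now
W=cloud(s); m=(abs(W[...,0]-.534)<.03)&(abs(W[...,1]-.03)<.03)&(W[...,2]>.08)&(W[...,2]<.2); print('now',np.sort(W[m][:,2])[:10])
for v in range(190,211,2): print(v,W[v,281].round(3))
"
```

```text
0.0188 ['IKError', 'close_job', 'get_obs', 'pinch_z', 'snapshot']
s2 obs tip ~(254.5,146) [(0.25, array([254.4, 153.9])), (0.26, array([253.8, 152.3]))] [(0.25, array([253.9, 146.5])), (0.26, array([253.4, 144.9]))]
t0 z low [0.12011774 0.12017237 0.12017921 0.12028711 0.12039542 0.12043005
 0.12061089 0.1207113  0.12074652 0.1208509  0.12092245 0.12098727]
[(np.int64(154), np.int64(128), array([0.176, 0.557, 0.12 ])), (np.int64(153), np.int64(128), array([0.173, 0.551, 0.124])), (np.int64(148), np.int64(128), array([0.155, 0.561, 0.121])), (np.int64(146), np.int64(128), array([0.148, 0.562, 0.121])), (np.int64(141), np.int64(128), array([0.13 , 0.568, 0.12 ])), (np.int64(157), np.int64(127), array([0.187, 0.562, 0.12 ])), (np.int64(142), np.int64(127), array([0.134, 0.575, 0.12 ])), (np.int64(144), np.int64(127), array([0.141, 0.57 , 0.122]))]
now [0.09191834 0.09255559 0.09269439 0.09494047 0.09682921 0.09762104
 0.10030435 0.10031947 0.1007581  0.100938  ]
190 [ 0.516 -0.055  0.223]
192 [ 0.516 -0.053  0.214]
194 [ 0.517 -0.048  0.204]
196 [ 0.517 -0.047  0.196]
198 [ 0.516 -0.049  0.191]
200 [0.531 0.022 0.128]
202 [0.531 0.023 0.12 ]
204 [0.531 0.021 0.114]
206 [0.53  0.017 0.11 ]
208 [0.529 0.014 0.105]
210 [0.545 0.093 0.033]
```

The side image and its depth put the fingertips about 25 mm above the reported TCP, both here and in the earlier view. So the fingers haven't touched bolt a yet. I'll go down in small steps and watch the force.

{"name": "arm_command", "arguments": {
  "targets": [0, 0, 0, 0, 0, 2, 1, 0, 0, 0, 0, 0, 4, 1, 0, 0, 0, 0, 0, 6, 1, 0, 0, 0, 0, 0, 6, 1]
}}

```text
time: 10.1
tool_pos: [0.5333, 0.0322, 0.0604]
ee_rot: [3.141, -0.001, 3.115]
wrist_force: [-0.5, 0.4, 0.6]
width: 0.0008
finger_force: 0.0
```

{"name": "arm_command", "arguments": {
  "targets": [0, 0, 0, 0, 0, 2, 1, 0, 0, 0, 0, 0, 4, 1, 0, 0, 0, 0, 0, 6, 1, 0, 0, 0, 0, 0, 6, 1]
}}

```text
time: 10.5
tool_pos: [0.5334, 0.0322, 0.0545]
ee_rot: [3.141, -0.001, 3.115]
wrist_force: [-0.2, -0.4, -0.3]
width: 0.0003
finger_force: 0.0
```

```bash
python3 -c "
from h import *
o=robot.get_obs();print(o['tool_pos'],o['wrist_force'])
s=snap('side');W=cloud(s)
for v in range(200,222): print(v,(W[v,281]*1000).round(),(W[v,284]*1000).round(),s['color'][v,282])
"
```

```text
[0.53339647 0.03221254 0.05453189] [-0.217741   -0.39850782 -0.29994979]
200 [517. -48. 183.] [525. -50. 183.] [113 112 112]
201 [517. -46. 178.] [525. -48. 178.] [114 113 113]
202 [516. -52. 179.] [525. -50. 176.] [112 111 111]
203 [530.  18. 120.] [540.  21. 117.] [111 110 110]
204 [530.  20. 115.] [539.  20. 114.] [110 109 108]
205 [531.  24. 108.] [539.  19. 110.] [111 110 110]
206 [530.  20. 107.] [539.  20. 106.] [110 109 109]
207 [531.  26.  99.] [539.  19. 103.] [111 109 110]
208 [530.  17. 103.] [539.  18. 100.] [112 110 110]
209 [531.  22.  95.] [540.  23.  92.] [111 109 110]
210 [530.  19.  93.] [540.  21.  90.] [109 109 108]
211 [530.  20.  89.] [539.  19.  87.] [107 105 105]
212 [532.  30.  76.] [542.  31.  73.] [98 97 95]
213 [534.  39.  65.] [541.  31.  70.] [104 103 100]
214 [531.  24.  74.] [540.  25.  71.] [109 108 106]
215 [531.  26.  68.] [539.  21.  70.] [101 100  98]
216 [531.  25.  65.] [540.  24.  64.] [101 101  99]
217 [531.  25.  61.] [539.  22.  62.] [107 106 106]
218 [530.  21.  61.] [539.  22.  58.] [133 121  92]
219 [528.  14.  63.] [538.  15.  60.] [197 169  44]
220 [528.  13.  60.] [536.   9.  61.] [222 191  14]
221 [527.  10.  58.] [536.   8.  58.] [188 159  26]
```

{"name": "arm_command", "arguments": {
  "targets": [0, 0, 0, 0, 0, 2, 1, 0, 0, 0, 0, 0, 4, 1, 0, 0, 0, 0, 0, 6, 1, 0, 0, 0, 0, 0, 6, 1]
}}

```text
time: 10.95
tool_pos: [0.5339, 0.0322, 0.0502]
ee_rot: [-3.142, 0.001, 3.115]
wrist_force: [-2.3, 0.1, 4.6]
width: 0.0008
finger_force: 2.6
```

{"name": "arm_command", "arguments": {
  "targets": [0, 0, 0, 0, 0, 2, 1, 0, 0, 0, 0, 0, 3, 1, 0, 0, 0, 0, 0, 3, 1]
}}

```text
time: 11.25
tool_pos: [0.534, 0.0322, 0.0499]
ee_rot: [-3.141, 0.002, 3.115]
wrist_force: [-6.9, -0.3, 15.3]
width: 0.0005
finger_force: 7.8
```

At 15 N bolt a moved about 0.3 mm, so it is tight. Contact came at a reported z of about 0.050 m, so the tip is about 22 mm higher than reported. Next bolt b.

{"name": "arm_command", "arguments": {
  "targets": [0, 0, 0, 0, 0, -25, 1, 0, 0, 0, 0, -40, -30, 1, 0, 0, 0, 0, -80, -30, 1, 0, 0, 0, 0, -110, -30, 1, 0, 0, 0, 0, -110, -30, 1, 0, 0, 0, 0, -110, -12, 1, 0, 0, 0, 0, -110, -8, 1, 0, 0, 0, 0, -110, -8, 1, 0, 0, 0, 0, -110, -6, 1, 0, 0, 0, 0, -110, -4, 1, 0, 0, 0, 0, -110, -3, 1, 0, 0, 0, 0, -110, -3, 1]
}}

```text
time: 12.45
tool_pos: [0.5314, -0.0774, 0.0503]
ee_rot: [3.141, 0.002, 3.115]
wrist_force: [-0.3, 1.2, 4.8]
width: 0.0006
finger_force: 2.4
```

{"name": "arm_command", "arguments": {
  "targets": [0, 0, 0, 0, 0, 2, 1, 0, 0, 0, 0, 0, 3, 1, 0, 0, 0, 0, 0, 3, 1]
}}

```text
time: 12.75
tool_pos: [0.5315, -0.0774, 0.0499]
ee_rot: [3.141, 0.003, 3.115]
wrist_force: [-6.0, 2.5, 14.3]
width: 0.0007
finger_force: 7.6
```

Bolt b is tight too. Next bolt c.

{"name": "arm_command", "arguments": {
  "targets": [0, 0, 0, 0, 0, -25, 1, 0, 0, 0, 0, -40, -30, 1, 0, 0, 0, 0, -80, -30, 1, 0, 0, 0, 0, -110, -30, 1, 0, 0, 0, 0, -110, -30, 1, 0, 0, 0, 0, -110, -12, 1, 0, 0, 0, 0, -110, -8, 1, 0, 0, 0, 0, -110, -8, 1, 0, 0, 0, 0, -110, -6, 1, 0, 0, 0, 0, -110, -4, 1, 0, 0, 0, 0, -110, -3, 1, 0, 0, 0, 0, -110, -3, 1]
}}

```text
time: 13.95
tool_pos: [0.5284, -0.1874, 0.0497]
ee_rot: [3.141, 0.001, 3.115]
wrist_force: [0.6, 1.6, 2.4]
width: 0.0001
finger_force: 1.1
```

{"name": "arm_command", "arguments": {
  "targets": [0, 0, 0, 0, 0, 2, 1, 0, 0, 0, 0, 0, 3, 1, 0, 0, 0, 0, 0, 3, 1]
}}

```text
time: 14.25
tool_pos: [0.5282, -0.1877, 0.0461]
ee_rot: [3.142, 0.001, 3.115]
wrist_force: [0.9, 0.7, 1.8]
width: 0.0007
finger_force: 1.0
```

It is sinking, so I press it to its stop.

{"name": "arm_command", "arguments": {
  "targets": [0, 0, 0, 0, 0, 2, 1, 0, 0, 0, 0, 0, 3, 1, 0, 0, 0, 0, 0, 4, 1, 0, 0, 0, 0, 0, 4, 1]
}}

```text
time: 14.65
tool_pos: [0.5283, -0.1878, 0.0447]
ee_rot: [-3.141, 0.002, 3.115]
wrist_force: [-2.0, 2.8, 12.1]
width: 0.0007
finger_force: 6.2
```

Bolt c sank 6 mm, so it is the loose one. I go in front of tab c, tilted 30° and open, and check the tool offset there.

{"name": "arm_command", "arguments": {
  "targets": [0, 0, 0, 0, 0, -40, 1, 0, 0, 0, 0, 0, -80, 1, 0, -8, 0, 20, 0, -80, -1, 0, -16, 0, 45, 0, -80, -1, 0, -24, 0, 66, 0, -80, -1, 0, -30, 0, 66, 0, -80, -1, 0, -30, 0, 66, 0, -80, -1, 0, -30, 0, 66, 0, -80, -1, 0, -30, 0, 66, 0, -80, -1, 0, -30, 0, 66, 0, -80, -1, 0, -30, 0, 66, 0, -80, -1, 0, -30, 0, 66, 0, -60, -1, 0, -30, 0, 66, 0, -45, -1, 0, -30, 0, 66, 0, -35, -1, 0, -30, 0, 66, 0, -35, -1, 0, -30, 0, 66, 0, -35, -1]
}}

```text
time: 16.25
tool_pos: [0.4623, -0.1861, 0.0774]
ee_rot: [3.142, 0.524, 3.115]
wrist_force: [1.2, -0.7, -0.4]
width: 0.0943
finger_force: 0.0
```

```bash
python3 -c "
from h import *
rel([.4915,-.1855,.025],[180,30,178.5])
s=snap('side');save(s,'s6.png',(230,350,200,300),6);W=cloud(s);T=np.linalg.inv(s['T'])
o=robot.get_obs();R=Ro.from_euler('xyz',o['ee_rot']).as_matrix();print(R.round(2).tolist(),o['width'])
def pr(p):
    q=T[:3,:3]@np.array(p)+T[:3,3];return np.round([s['fx']*q[0]/q[2]+s['cx'],s['fy']*q[1]/q[2]+s['cy']],1)
p=o['tool_pos']
for y in(-.05,.05):
  q=p+R[:,1]*y; print('finger',y,'reported',pr(q),'back22',pr(q-.022*R[:,2]),'up22',pr(q+[0,0,.022]))
print('tab',pr([.473,-.1855,.057]))
"
```

```text
t 16.2 pos [ 0.4623 -0.1861  0.0774] rpy [180.   30.  178.5] F [ 1.2 -0.7 -0.4]
rot [-0.  0. -0.] shift [ 1.   1.3 59.9]
[[-0.87, 0.03, 0.5], [0.02, 1.0, -0.01], [-0.5, -0.0, -0.87]] 0.09385041658471494
finger -0.05 reported [276.2 277.9] back22 [271.9 273.4] up22 [276. 272.]
finger 0.05 reported [269.7 252.1] back22 [265.5 247.6] up22 [269.4 246.2]
tab [276.8 269.3]
```

View pics/s6.png

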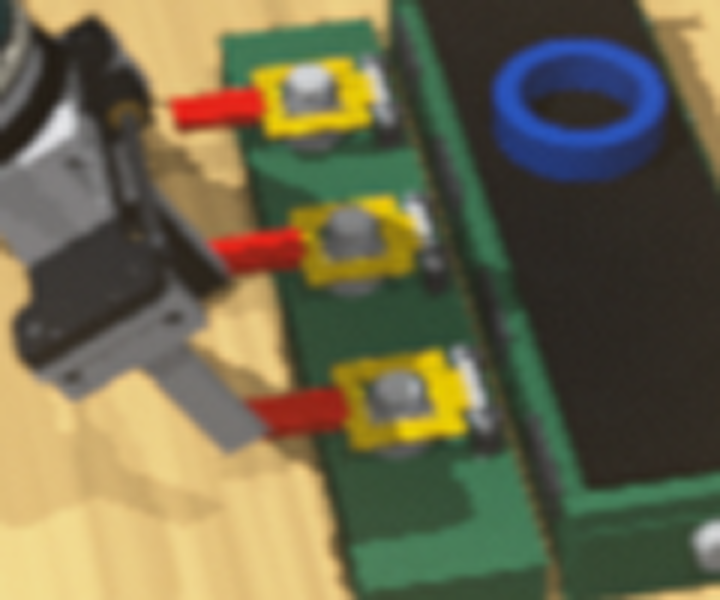

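The finger tips are at crop px (250,435) and (215,290). That matches a TCP reported 22 mm too far along the tool's z axis. Tab c is at (300,410), between the fingers. I advance and close.

{"name": "arm_command", "arguments": {
  "targets": [0, 0, 0, 0, 1, 20, -1, 0, 0, 0, 0, 1, 40, -1, 0, 0, 0, 0, 1, 52, -1, 0, 0, 0, 0, 1, 58, -1, 0, 0, 0, 0, 1, 58, 0, 0, 0, 0, 0, 1, 58, 0.6, 0, 0, 0, 0, 1, 58, 0.6, 0, 0, 0, 0, 1, 58, 0.6, 0, 0, 0, 0, 1, 58, 1, 0, 0, 0, 0, 1, 58, 1, 0, 0, 0, 0, 1, 58, 1, 0, 0, 0, 0, 1, 58, 1, 0, 0, 0, 0, 1, 58, 1, 0, 0, 0, 0, 1, 58, 1, 0, 0, 0, 0, 1, 58, 1, 0, 0, 0, 0, 1, 58, 1]
}}

```text
time: 17.9
tool_pos: [0.4909, -0.1851, 0.0266]
ee_rot: [3.14, 0.523, 3.115]
wrist_force: [0.3, 2.7, 0.9]
width: 0.0197
finger_force: 30.0
```

```bash
python3 -c "
from h import *
o=robot.get_obs();R=Ro.from_euler('xyz',o['ee_rot']).as_matrix();p=o['tool_pos'];h=np.array([.563,-.1885,.057])
ax=R[:,1];ax=np.array([.027,1,0]);ax/=np.linalg.norm(ax)
print(R.T@ax)
for f in list(range(4,61,4)):
    Q=Ro.from_rotvec(ax*np.radians(f)).as_matrix(); d=Q@(p-h)+h-p
    print(f,np.round(R.T@d*1000,1))"
```

```text
[8.16994814e-05 9.99998641e-01 1.64645979e-03]
4 [-0.9  0.  -5.4]
8 [ -2.1   0.  -10.7]
12 [ -3.7   0.  -16. ]
16 [ -5.7   0.  -21.1]
20 [ -8.   0. -26.]
24 [-10.7   0.1 -30.8]
28 [-13.7   0.1 -35.4]
32 [-17.    0.1 -39.7]
36 [-20.6   0.1 -43.8]
40 [-24.5   0.1 -47.7]
44 [-28.6   0.1 -51.3]
48 [-33.    0.1 -54.6]
52 [-37.6   0.1 -57.5]
56 [-42.4   0.1 -60.2]
60 [-47.3   0.1 -62.5]
```

{"name": "arm_command", "arguments": {
  "targets": [0, 4, 0, -0.9, 0, -5.4, 1, 0, 8, 0, -2.1, 0, -10.7, 1, 0, 12, 0, -3.7, 0, -16, 1, 0, 16, 0, -5.7, 0, -21.1, 1, 0, 20, 0, -8, 0, -26, 1, 0, 20, 0, -8, 0, -26, 1, 0, 20, 0, -8, 0, -26, 1]
}}

```text
time: 18.6
tool_pos: [0.4845, -0.1849, 0.0523]
ee_rot: [3.14, 0.173, 3.115]
wrist_force: [-1.8, 3.2, -0.0]
width: 0.02
finger_force: 30.0
```

{"name": "arm_command", "arguments": {
  "targets": [0, 4, 0, -0.9, 0, -5.4, 1, 0, 8, 0, -2.1, 0, -10.7, 1, 0, 12, 0, -3.7, 0, -16, 1, 0, 16, 0, -5.7, 0, -21.1, 1, 0, 20, 0, -8, 0, -26, 1, 0, 24, 0, -10.7, 0, -30.8, 1, 0, 28, 0, -13.7, 0, -35.4, 1, 0, 32, 0, -17, 0, -39.7, 1, 0, 36, 0, -20.6, 0, -43.8, 1, 0, 40, 0, -24.5, 0, -47.7, 1, 0, 40, 0, -24.5, 0, -47.7, 1, 0, 40, 0, -24.5, 0, -47.7, 1, 0, 40, 0, -24.5, 0, -47.7, 1]
}}

```text
time: 19.9
tool_pos: [0.5, -0.1856, 0.1035]
ee_rot: [3.139, -0.524, 3.116]
wrist_force: [-2.4, 2.8, -2.9]
width: 0.0196
finger_force: 30.0
```

```bash
python3 -c "
from h import *
rel([.563,-.1885,.057],[180,-30,178.5])
o=robot.get_obs();R=Ro.from_euler('xyz',o['ee_rot']).as_matrix();g=o['tool_pos']-.035*R[:,2];d=g-[.563,-.1885,.057];print(g.round(3),d.round(3),np.hypot(d[0],d[2]),np.degrees(np.arctan2(d[2],-d[0])))
s=snap('side');save(s,'s7.png',(230,350,190,300),5);W=cloud(s);hsv=cv2.cvtColor(s['color'],cv2.COLOR_RGB2HSV)
H,S,V=[hsv[...,i].astype(int) for i in range(3)]
m=(H>20)&(H<32)&(S>150)&(V>60)&(W[...,1]<-.15)&(W[...,1]>-.23)&(W[...,2]>.045)
P=W[m]; A=np.c_[P[:,0],np.ones(len(P))]
c=np.cov(P[:,[0,2]].T);w,v=np.linalg.eigh(c);print(len(P),'yellow plane deg',np.degrees(np.arctan2(v[1,1],-v[0,1])),P.min(0),P.max(0))
print({n:(W[q[1],q[0]]*1000).round() for n,q in dict(jar=(307,175)).items()}, o['width'])
"
```

```text
t 19.9 pos [ 0.5    -0.1856  0.1035] rpy [179.9 -30.  178.5] F [-2.4  2.8 -2.9]
rot [ 0.1 -0.   0. ] shift [-77.8  -1.3   8.8]
[ 0.518 -0.186  0.134] [-0.045  0.002  0.077] 0.08925710663241541 59.39115413658139
71 yellow plane deg 59.00752384730273 [ 0.53027702 -0.21971849  0.06639876] [ 0.55924974 -0.16835276  0.11287272]
{'jar': array([664., 224.,  59.])} 0.019595228251594293
```

View pics/s7.png

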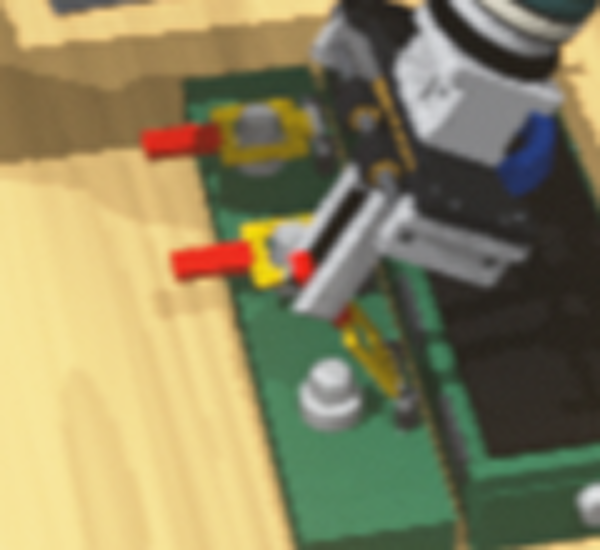

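Cap c is held by its tab (px 302,265 and 340,315) at about 59–60°, and the sunk bolt c is uncovered at (332,390). Caps a and b are shut. Handing in.

```bash
python3 -c "
from h import *
print(robot.close_job())"
```

```text
the job is handed in; nothing more can be done
None
```

The job is handed in: the knob is turned to service and back up, bolts a and b tapped tight, loose bolt c sank 6 mm, and its cap is held by the tab at about 60°.

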